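# Show the white remote to the webcam

### The arm

A 6-joint arm with a two-finger parallel gripper is mounted at the origin on the work surface. World frame = base frame: x ahead of the robot, y to its left, z up, the work surface at z = 0. Lengths are in m, angles in rad, forces in N, time in s.
With the tool pointing down it reaches from about 0.25 to 0.775 m from the base axis. Payload 4 kg.
Tool frame: the origin (TCP) lies on the centre line of the jaws, within the pads' length; the fingertips stand 8 mm ahead of it and the grasp point (between the pads) lies 11 mm behind it; z points along the fingers, y is the direction in which the jaws open and shut (so a half turn about z gives the same grasp; the last joint's range is limited). The gripper opens to 94 mm and grips with 3 to 60 N. Pads are 16 mm wide; open, the fingers measure 119 mm over their backs; the gripper's body (75 mm by 177 mm) begins 78 mm behind the grasp point.
Start: joints at [-1.223, 0.087, 1.371, -0, 1.684, -0.103], TCP at [0.24, -0.495, 0.214] pointing down, gripper open.
Joint ranges: [-3.1, 3.1], [-0.76, 2.03], [0.27, 2.55], [-1.08, 4.22], [0.17, 2.65], [-2.57, 2.57]. Speed limits (rad/s): [2.79, 2.79, 3.14, 3.14, 3.14, 3.14].

### API

Orientations are given as [roll, pitch, yaw] about the fixed x, y, z axes, in that order (R = Rz(yaw) Ry(pitch) Rx(roll)).
In Python, from bench import robot, cams, close_job gives the robot as it stands.
- The arm moves only by the tool arm_command, never from a script. Its argument "plan" is one flat list of numbers, 7 for each row, row after row: the shift along the tool's x, y, z in cm, then the turn, a rotation vector about the tool's x, y, z in degrees, then the closure, from 0 (fully open) to 1 (shut). A call has 1 to 8 rows; each row shifts and turns the commanded pose from where the row before left it, along the tool's axes as they then stand; what a row does not reach is not made up. A row lasts 1/8 s, in which the tool goes at most 62.5 mm and 10.7 degrees, less where a joint would pass 70% of its speed; a pose out of reach is approached as far as the arm can. A call with a gripper value outside its range is refused whole. The fingers move at their own pace and stop on an object; the grip force is fixed at half the most. Time passes only in rows, so rows that do not move let the fingers close. It gives the time, the measured TCP pose, the force and the opening at its end, in the units of the state.
- robot.get_obs(): the state, without advancing time (a new reading comes with each control period).
- cams.snapshot(name): name is "scene" or "side" or "wrist"; returns a dict with "pixels" (400x640x3 uint8, red, green, blue), "fov_y" (degrees; the focal length in pixels is half the picture's height over the tangent of half this angle, whatever the lens; pixels are square), "cx", "cy" (the principal point, pixels), "camera_from_world" (4x4, takes a point from world to camera coordinates); the wrist camera has in their place "tool_from_camera" (4x4, takes a point from camera to tool coordinates, whose origin is the TCP and whose axes are the flange's). Camera axes: x right, y up, looking along -z (the intrinsics and any distortion apply to the point x, -y, -z); pixel columns grow to the right and rows downward; lengths in m; the calibration is good to about 2 mm. A picture is of the moment at which its call begins: read the wrist's pose just before it. There is no depth.
- close_job(): hands the job in, once; it reports no verdict.
The state is a dict: "time": time; "joint_positions": joint angles; "qvel": joint speeds; "joint_torque": joint torques, N m; "tool_pos": TCP position; "ee_rot": TCP orientation; "wrist_force": force on the tool from outside, world axes, zero at the start; "wrist_torque": the same for the moment, N m; "width": finger opening in m.
Only numpy, scipy, OpenCV 4.12 (cv2) and the standard library are available. Lean on these libraries where they do the work, as an engineer would, in place of code of your own. Each camera call takes 0.05 s, during which the arm holds its last target.

### The job

The support colleague on the video link wants to see the buttons of the white remote control: take it out of the clear caddy and hold it up in front of the webcam, upright (same end up as it stood), button side squarely facing the lens, its middle straight in front of the lens at lens height and 20 cm away from it. Finish while still holding it there, motionless in mid-air; do not put it down or let go. Leave the other remotes in their pockets and everything else on the console where it is, and do not bump the webcam.

Things in the scene. Friction and masses are not known exactly. Their poses are not given: they have to be found in the camera images.
- white_remote_center (a point): centre (half-way up) of the loose white remote with black buttons: an upright bar 20 mm thick (its x), 46 mm wide (its y), 160 mm tall (its z, up), edges rounded 3 mm, about 0.13 kg. The buttons are on its +x face. It stands in one of the caddy's three pockets (which one varies), so about 75 mm of it sticks out above the caddy; its narrow side edges (+y and -y) are free to be gripped from above there, 46 mm apart
- white_remote: the same white remote; origin at the centre of its underside, axes as at its centre point
- caddy: clear acrylic caddy fixed to the console, 127 mm (x) by 60 mm (y), 85 mm high, origin at the centre of its underside, z up. Three pockets in a row along its x at -48, 0 and +48 mm, each 25 mm (x) by 54 mm (y) inside, floor 4 mm above the console; remotes stand in them with their axes parallel to the caddy's, with 2.5 mm play each side in x and 4 mm in y. The narrow troughs between pockets are empty
- lens (a point): centre of the front glass of the webcam lens. The lens looks level along its own -x; y is sideways, z up. The webcam is a black box 34 x 86 x 36 mm on a round stand of 100 mm diameter, fixed to the console; direction and lens height (190 to 250 mm) vary
- webcam: the webcam with its stand; origin at the centre of the underside of the round foot, same axes as the lens
- black_remote_center (a point): centre of the loose black remote, 20 x 46 x 150 mm tall, standing in another pocket; leave it
- blue_remote_center (a point): centre of the loose blue remote, 20 x 46 x 140 mm tall, standing in another pocket; leave it
- tray: loose ceramic tray 120 x 170 mm, 20 mm high, origin at the centre of its underside; leave it
- fidget: yellow plastic three-lobed fidget toy lying in the tray, about 75 mm across, 10 mm high, origin under its centre; leave it
- glass_cube: loose clear glass cube of 55 mm, origin at the centre of its underside; leave it
- clip_board: loose wooden board 70 x 100 x 12 mm with a steel spring clip on it, 26 mm high in all, origin at the centre of its underside; leave it
Not all that is in view belongs to the job. There is more than one size of the webcam; the job needs the largest. Several things look just like the white_remote: the one meant starts nearest to the robot's base.

How it is judged:
On the way:
1. the white remote is lifted right out of its pocket, its lower end above the caddy's rim (height (world z) of white_remote above 0.09 m and contact force between the fingers and white_remote above 0.5 N), for 0.1 s.
At the end, for the whole second after the job is handed in: White remote held still by the fingers alone, centre 170 to 230 mm before the lens and within 25 mm of its axis sideways and in height, upright within 9 degrees, buttons facing the lens within 11; other remotes within 30 mm, tray, toy, cube and clip board within 25 mm of their starts (x of white_remote_center in the frame of lens between -0.23 and -0.17 m and y of white_remote_center in the frame of lens between -0.025 and 0.025 m and z of white_remote_center in the frame of lens between -0.025 and 0.025 m and angle between white_remote_center's own z axis and vertical below 0.17 rad and angle between the x axis of white_remote_center and the x axis of lens, either way round below 0.2 rad and x of lens in the frame of white_remote_center above 0.1 m and contact force between the fingers and white_remote above 0.5 N and linear speed of white_remote below 0.02 m/s and angular speed of white_remote below 0.15 rad/s and contact force between white_remote and caddy below 0.1 N and contact force between white_remote and webcam below 0.1 N and distance of each of black_remote_center, blue_remote_center from where it was at the start of the episode below 0.03 m and distance of each of tray, fidget, glass_cube, clip_board from where it was at the start of the episode below 0.025 m); the arm keeps its last pose, push and grip.
It fails at once if another remote is pulled or knocked out of place (over 30 mm) (distance of any of black_remote_center, blue_remote_center from where it was at the start of the episode above 0.03 m).
It fails at once if the tray, toy, glass cube or clip board is shifted over 25 mm (distance of any of tray, fidget, glass_cube, clip_board from where it was at the start of the episode above 0.025 m).
It fails at once if the webcam is bumped (over 3 N) (contact force between any of the arm, the fingers, white_remote and webcam above 3 N).
It also fails if it takes over 40 s, if anything falls off the work surface, if the arm or the gripper's body presses on something with over 40 N, if the wrist force passes 120 N, or if a joint passes its speed limit or range.

## Working session

There is one attempt and no reset: what is moved stays moved. The work goes in short steps, Python scripts to look and compute and a tool call to move; the robot and the scene stay as the last step left them, time stands still between calls to the robot, and variables do not carry over. Pictures are saved under pics/ and viewed, and the job is handed in when it is done.

Besides the shell and the picture viewer there is one more tool, called after ">>>" as a command line: name --argument value ..., lists and objects as JSON in quotes. arm_command: Moves the arm, as the interface text tells. Its arguments: {"type":"object","properties":{"plan":{"type":"array","items":{"type":"number"}}},"required":["plan"]}

```bash
mkdir -p pics; ls; python3 - <<'E'
from bench import robot,cams
import cv2,numpy as np
print(robot.get_obs())
for n in ["scene","side","wrist"]:
    s=cams.snapshot(n)
    cv2.imwrite(f"pics/{n}0.png",s["pixels"][:,:,::-1])
    np.save(f"{n}0.npy",{k:v for k,v in s.items()},allow_pickle=True)
    print(n,{k:v for k,v in s.items() if k!="pixels"})
E
```

```text
pics
{'time': 0.0, 'joint_positions': array([-1.22310674e+00,  8.79516609e-02,  1.37222266e+00,  1.22103454e-05,
        1.68361021e+00, -1.03101698e-01]), 'qvel': array([ 0.00054169, -0.00133707,  0.00113231,  0.00105434, -0.00061929,
        0.00014033]), 'joint_torque': array([-1.14040071e-03, -3.40186858e+01, -3.02425611e+01,  7.16410694e-02,
        3.29927285e-02, -1.71984743e-04]), 'tool_pos': array([ 0.23944132, -0.49455957,  0.21232202]), 'ee_rot': array([-3.13941366e+00, -2.37657448e-04,  4.50792382e-01]), 'wrist_force': array([ 0.13179695,  0.05865846, -0.35425557]), 'wrist_torque': array([-0.00330668, -0.03726654,  0.00325264]), 'width': 0.09388988307463837}
scene {'fov_y': 43.59847983476315, 'cx': 320.91116452956527, 'cy': 197.38798791141159, 'camera_from_world': array([[-0.39142159,  0.92012458,  0.01264521,  0.20068005],
       [-0.70684369, -0.30943364,  0.6360997 ,  0.3354293 ],
       [ 0.58920382,  0.24004497,  0.77150325, -1.78122262],
       [ 0.        ,  0.        ,  0.        ,  1.        ]])}
side {'fov_y': 51.22759276008076, 'cx': 319.1509248349576, 'cy': 198.38881887050113, 'camera_from_world': array([[-0.69547603, -0.71854427, -0.00268786,  0.41704735],
       [ 0.35073347, -0.34273352,  0.87150431, -0.30958431],
       [-0.62713565,  0.60516763,  0.49038047, -0.77311727],
       [ 0.        ,  0.        ,  0.        ,  1.        ]])}
wrist {'fov_y': 67.96077071484854, 'cx': 323.2311216971329, 'cy': 201.21541515763693, 'tool_from_camera': array([[-8.69579342e-06,  9.59970367e-01,  2.80101579e-01,
         8.11786986e-02],
       [ 9.99999861e-01, -1.39136389e-04,  5.07896468e-04,
         1.03932083e-03],
       [ 5.26537881e-04,  2.80101545e-01, -9.59970233e-01,
        -1.70602191e-01],
       [ 0.00000000e+00,  0.00000000e+00,  0.00000000e+00,
         1.00000000e+00]])}
```

View pics/scene0.png

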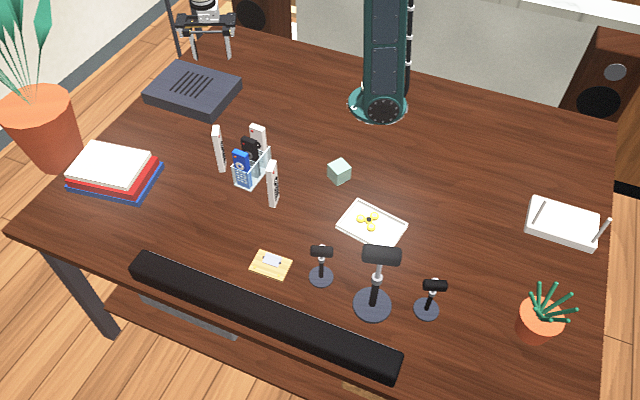

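View pics/side0.png

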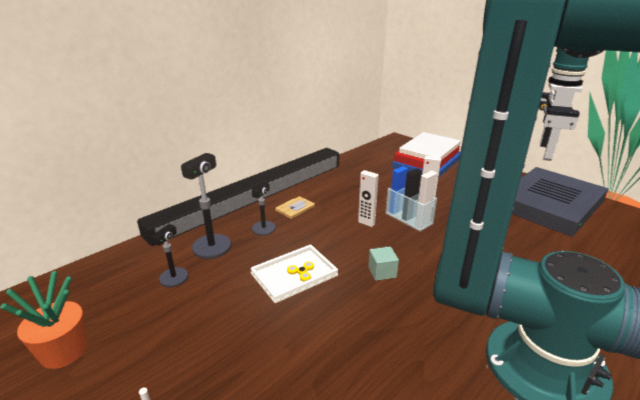

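View pics/wrist0.png

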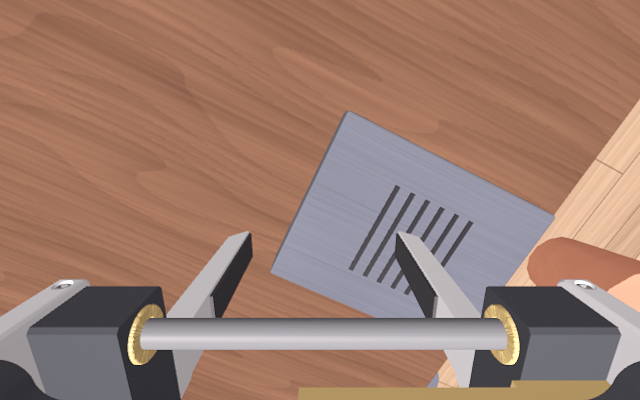

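Scene view: the base is at (378,100). Three things could be taken for the white remote: (218,148), (258,140) in the caddy's robot-side pocket, and (272,185) standing free. There are three webcams, heads at (321,252), (381,256) and (434,285); the largest is the middle one. Next I'll take close crops.

```bash
python3 - <<'E'
import cv2
a=cv2.imread("pics/scene0.png"); b=cv2.imread("pics/side0.png")
c=cv2.resize(a[115:215,200:290],None,fx=6,fy=6,interpolation=cv2.INTER_CUBIC); cv2.imwrite("pics/c1.png",c)
c=cv2.resize(b[130:240,350:450],None,fx=5,fy=5,interpolation=cv2.INTER_CUBIC); cv2.imwrite("pics/c2.png",c)
c=cv2.resize(b[140:265,170:240],None,fx=4.5,fy=4.5,interpolation=cv2.INTER_CUBIC)
d=cv2.resize(a[235:325,340:410],None,fx=6,fy=6,interpolation=cv2.INTER_CUBIC);
import numpy as np
h=max(c.shape[0],d.shape[0]); p=lambda i:cv2.copyMakeBorder(i,0,h-i.shape[0],0,0,0)
cv2.imwrite("pics/c3.png",np.hstack([p(c),p(d)]))
E
```

```text
(no output)
```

View pics/c1.png

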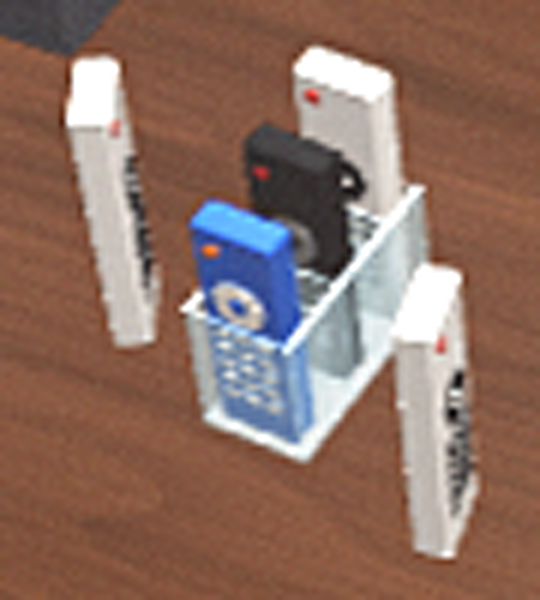

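View pics/c2.png

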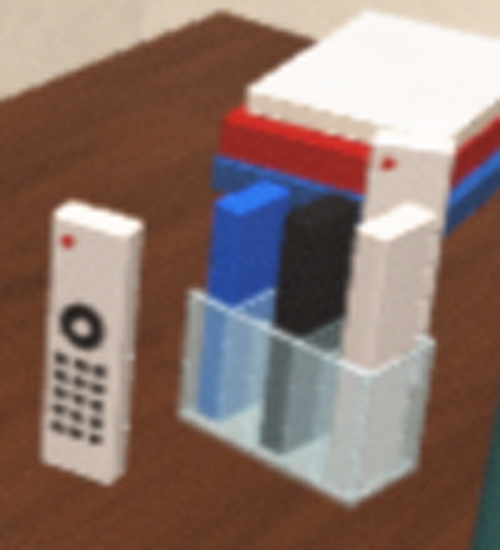

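View pics/c3.png

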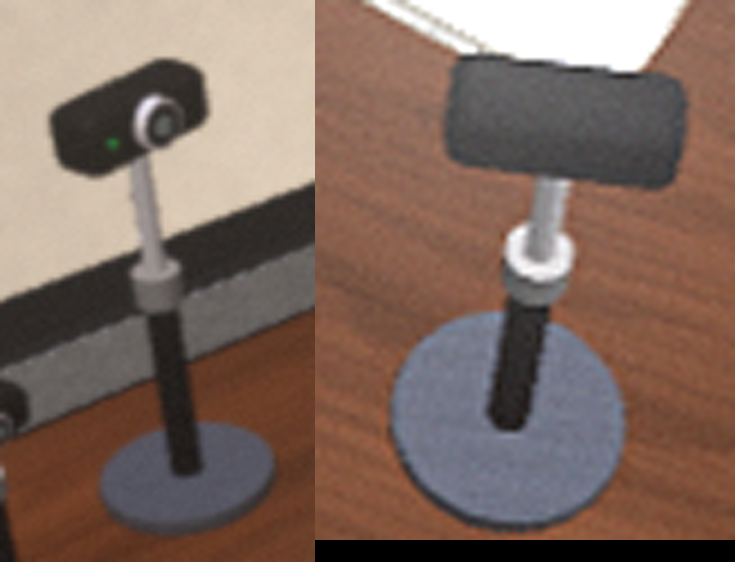

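```bash
cat > h.py <<'E'
import numpy as np
def load(n): return np.load(n,allow_pickle=True).item()
def F(s): return 200/np.tan(np.radians(s["fov_y"])/2)
def ray(s,uv,Twc=None):
    f=F(s); d=np.array([(uv[0]-s["cx"])/f,-(uv[1]-s["cy"])/f,-1.])
    T=np.linalg.inv(s["camera_from_world"]) if Twc is None else Twc
    return T[:3,3],T[:3,:3]@d
def plane(s,uv,z,Twc=None):
    o,d=ray(s,uv,Twc); return o+d*(z-o[2])/d[2]
def tri(rs):
    A=0;b=0
    for o,d in rs:
        d=d/np.linalg.norm(d);P=np.eye(3)-np.outer(d,d);A=A+P;b=b+P@o
    p=np.linalg.solve(A,b)
    res=[np.linalg.norm((np.eye(3)-np.outer(d,d)/(d@d))@(p-o)) for o,d in rs]
    return p,np.array(res)
def proj(s,p,Twc=None):
    T=s["camera_from_world"] if Twc is None else np.linalg.inv(Twc)
    q=T[:3,:3]@p+T[:3,3]; f=F(s); return np.array([s["cx"]+f*q[0]/-q[2],s["cy"]-f*q[1]/-q[2]])
def wristT(s,o):
    from scipy.spatial.transform import Rotation as R
    T=np.eye(4);T[:3,:3]=R.from_euler('xyz',o["ee_rot"]).as_matrix();T[:3,3]=o["tool_pos"]
    return T@s["tool_from_camera"]
E
python3 - <<'E'
from h import *
np.set_printoptions(precision=4,suppress=True)
a=load("scene0.npy");b=load("side0.npy")
c1=lambda x,y:((x+.5)/6-.5+200,(y+.5)/6-.5+115)
c2=lambda x,y:((x+.5)/5-.5+350,(y+.5)/5-.5+130)
c3=lambda x,y:((x+.5)/4.5-.5+170,(y+.5)/4.5-.5+140)
c4=lambda x,y:((x+.5)/6-.5+340,(y+.5)/6-.5+235)
print("white top scene", [plane(a,c1(*p),.164) for p in [(298,78),(390,98),(310,47),(396,70),(347,72)]])
print("white top side", [plane(b,c2(*p),.164) for p in [(358,228),(385,241),(408,203),(437,215),(396,222)]])
print("left dist",plane(a,c1(97,90),.16),"right",plane(a,c1(430,305),.16))
print("rim scene",[plane(a,c1(*p),.085) for p in [(187,305),(290,352),(422,190)]])
print("bot scene",[plane(a,c1(*p),.0) for p in [(208,420),(305,458)]])
print("rim side",[plane(b,c2(*p),.085) for p in [(190,292),(355,373),(433,343)]])
print("foot scene",plane(a,c4(508,412),.008),plane(b,c3(187,474),.008))
for z in (.19,.21,.23,.25):
  print(z,"lens side",plane(b,c3(163,124),z),"head scene",[plane(a,c4(*p),z) for p in [(455,60),(685,75),(450,160),(670,188)]])
for k,p in dict(tray=(371,224),cube=(340,171),clip=(270,264),wc1=(321,277),wc2=(427,309),soundL=(140,262),soundR=(395,365)).items(): print(k,plane(a,p,.0))
E
```

```text
white top scene [array([ 0.4474, -0.2562,  0.164 ]), array([ 0.442 , -0.2091,  0.164 ]), array([ 0.4255, -0.2614,  0.164 ]), array([ 0.4232, -0.2155,  0.164 ]), array([ 0.4341, -0.2366,  0.164 ])]
white top side [array([ 0.4371, -0.2171,  0.164 ]), array([ 0.4185, -0.2142,  0.164 ]), array([ 0.4356, -0.2622,  0.164 ]), array([ 0.4166, -0.2604,  0.164 ]), array([ 0.4271, -0.2376,  0.164 ])]
left dist [ 0.4904 -0.3433  0.16  ] right [ 0.5531 -0.1322  0.16  ]
rim scene [array([ 0.5397, -0.2766,  0.085 ]), array([ 0.5469, -0.2159,  0.085 ]), array([ 0.4225, -0.2076,  0.085 ])]
bot scene [array([ 0.5401, -0.2764,  0.    ]), array([ 0.5428, -0.2192,  0.    ])]
rim side [array([ 0.5422, -0.2198,  0.085 ]), array([ 0.4226, -0.209 ,  0.085 ]), array([ 0.4114, -0.2677,  0.085 ])]
foot scene [0.7026 0.3666 0.008 ] [0.7539 0.2447 0.008 ]
0.19 lens side [0.8268 0.1892 0.19  ] head scene [array([0.6686, 0.3036, 0.19  ]), array([0.6396, 0.3876, 0.19  ]), array([0.7135, 0.3146, 0.19  ]), array([0.6923, 0.3945, 0.19  ])]
0.21 lens side [0.7871 0.2098 0.21  ] head scene [array([0.683 , 0.3045, 0.21  ]), array([0.6546, 0.3868, 0.21  ]), array([0.727 , 0.3153, 0.21  ]), array([0.7062, 0.3935, 0.21  ])]
0.23 lens side [0.7474 0.2303 0.23  ] head scene [array([0.6973, 0.3054, 0.23  ]), array([0.6696, 0.3859, 0.23  ]), array([0.7404, 0.316 , 0.23  ]), array([0.7201, 0.3925, 0.23  ])]
0.25 lens side [0.7077 0.2508 0.25  ] head scene [array([0.7117, 0.3062, 0.25  ]), array([0.6845, 0.3851, 0.25  ]), array([0.7539, 0.3166, 0.25  ]), array([0.734 , 0.3915, 0.25  ])]
tray [0.5141 0.1574 0.    ]
cube [ 0.3576 -0.0008  0.    ]
clip [ 0.7503 -0.0484  0.    ]
wc1 [0.7324 0.0937 0.    ]
wc2 [0.7109 0.3775 0.    ]
soundL [ 0.8843 -0.3725  0.    ]
soundR [0.8816 0.3467 0.    ]
```

```bash
python3 - <<'E'
from h import *
np.set_printoptions(precision=4,suppress=True)
a=load("scene0.npy");b=load("side0.npy")
c3=lambda x,y:((x+.5)/4.5-.5+170,(y+.5)/4.5-.5+140)
c4=lambda x,y:((x-315+.5)/6-.5+340,(y+.5)/6-.5+235)
print("foot scene",plane(a,c4(508,412),.008),plane(b,c3(187,474),.008))
for z in (.19,.21,.23,.25,.27):
  print(z,"lens side",plane(b,c3(163,124),z),"head scene",[plane(a,c4(*p),z) for p in [(455,60),(685,75),(450,160),(670,188)]])
print([plane(a,p,.0) for p in [(321,277),(427,309)]])
# head centre: top of pole axis above foot
E
```

```text
foot scene [0.7558 0.2438 0.008 ] [0.7539 0.2447 0.008 ]
0.19 lens side [0.8268 0.1892 0.19  ] head scene [array([0.7176, 0.191 , 0.19  ]), array([0.6885, 0.2752, 0.19  ]), array([0.7613, 0.2049, 0.19  ]), array([0.7398, 0.2852, 0.19  ])]
0.21 lens side [0.7871 0.2098 0.21  ] head scene [array([0.731 , 0.1942, 0.21  ]), array([0.7025, 0.2767, 0.21  ]), array([0.7737, 0.2078, 0.21  ]), array([0.7527, 0.2865, 0.21  ])]
0.23 lens side [0.7474 0.2303 0.23  ] head scene [array([0.7443, 0.1974, 0.23  ]), array([0.7165, 0.2782, 0.23  ]), array([0.7862, 0.2107, 0.23  ]), array([0.7656, 0.2878, 0.23  ])]
0.25 lens side [0.7077 0.2508 0.25  ] head scene [array([0.7577, 0.2007, 0.25  ]), array([0.7305, 0.2797, 0.25  ]), array([0.7987, 0.2137, 0.25  ]), array([0.7786, 0.289 , 0.25  ])]
0.27 lens side [0.668  0.2713 0.27  ] head scene [array([0.7711, 0.2039, 0.27  ]), array([0.7444, 0.2811, 0.27  ]), array([0.8112, 0.2166, 0.27  ]), array([0.7915, 0.2903, 0.27  ])]
[array([0.7324, 0.0937, 0.    ]), array([0.7109, 0.3775, 0.    ])]
```

>>> arm_command --plan '[0, 0, 0, 0, 0, 8, 0, 0, 0, 0, 0, 0, 8, 0, 0, 0, 0, 0, 0, 8, 0, 0, 0, 0, 0, 0, 7, 0]'

```text
time: 0.65
tool_pos: [0.2395, -0.4948, 0.213]
ee_rot: [-3.141, 0.0, -0.094]
wrist_force: [0.4, -0.4, 0.4]
width: 0.094
```

>>> arm_command --plan '[2.4, -3.9, 0, 0, 0, 0, 0, 2.4, -3.9, 0, 0, 0, 0, 0, 2.4, -3.9, 0, 0, 0, 0, 0, 2.4, -3.9, 0, 0, 0, 0, 0, 2.4, -3.9, 0, 0, 0, 0, 0, 2.4, -3.9, 0, 0, 0, 0, 0, 2.3, -3.9, 0, 0, 0, 0, 0, 0, 0, 0, 0, 0, 0, 0]'

```text
time: 1.65
tool_pos: [0.4316, -0.2359, 0.2131]
ee_rot: [-3.141, 0.0, -0.085]
wrist_force: [-0.2, -1.2, -0.6]
width: 0.094
```

```bash
python3 - <<'E'
from bench import robot,cams
import cv2,numpy as np
o=robot.get_obs();print(o["tool_pos"],o["ee_rot"],np.abs(o["qvel"]).max())
s=cams.snapshot("wrist");s["obs"]=o;np.save("wrist1.npy",s,allow_pickle=True)
cv2.imwrite("pics/wrist1.png",s["pixels"][:,:,::-1])
E
```

```text
[ 0.43161058 -0.2359221   0.21313974] [-3.14082514e+00  3.37782363e-04 -8.53425929e-02] 0.05741658546690989
```

View pics/wrist1.png

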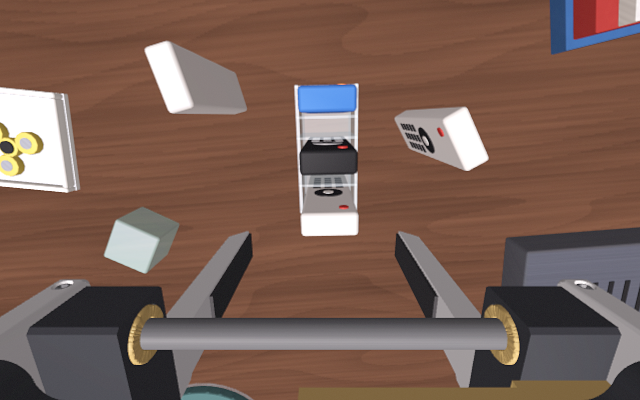

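Wrist view: the white remote's top is at (329,223), between the open jaws, with the buttons away from the robot. Black is at (329,155), blue at (328,98), and the two lookalikes stand outside the caddy.

```bash
python3 - <<'E'
from h import *
import cv2
np.set_printoptions(precision=4,suppress=True)
s=load("wrist1.npy");o=s["obs"];T=wristT(s,o)
p=s["pixels"][195:245,290:370].astype(np.uint8)
m=(p.min(2)>225).astype(np.uint8)
c=max(cv2.findContours(m,0,2)[0],key=cv2.contourArea)
r=cv2.minAreaRect(c);bx=cv2.boxPoints(r)+[290,195];print(r,bx)
P=np.array([plane(s,q,.164,T) for q in bx]);print(P,P.mean(0))
for i in range(4): d=P[(i+1)%4]-P[i];print(np.linalg.norm(d),np.degrees(np.arctan2(d[1],d[0])))
# blue/caddy rim line directions
for q in [(297,84),(358,84),(302,236),(357,236)]: print(q,plane(s,q,.085,T))
E
```

```text
((38.5, 29.5), (21.0, 55.0), 90.0) [[301. 214.]
 [356. 214.]
 [356. 235.]
 [301. 235.]]
[[ 0.4402 -0.2203  0.164 ]
 [ 0.4365 -0.2631  0.164 ]
 [ 0.4189 -0.2621  0.164 ]
 [ 0.4226 -0.2184  0.164 ]] [ 0.4295 -0.241   0.164 ]
0.0429687645055479 -94.87210227252534
0.017688522599963542 176.88451736736525
0.04388837765529706 85.13219486549788
0.017687528108900508 -6.0946839316240595
(297, 84) [ 0.5426 -0.2217  0.085 ]
(358, 84) [ 0.5377 -0.2788  0.085 ]
(302, 236) [ 0.3888 -0.2101  0.085 ]
(357, 236) [ 0.3837 -0.2696  0.085 ]
```

>>> arm_command --plan '[-0.2, 0.5, 2.0, 0, 0, 0, 0, 0, 0, 2.0, 0, 0, 0, 0, 0, 0, 2.0, 0, 0, 0, 0, 0, 0, 2.0, 0, 0, 0, 0, 0, 0, 2.0, 0, 0, 0, 0, 0, 0, 0, 0, 0, 0, 0]'

```text
time: 2.45
tool_pos: [0.4261, -0.2434, 0.1115]
ee_rot: [-3.14, 0.004, -0.092]
wrist_force: [0.9, -0.6, -0.2]
width: 0.0939
```

```bash
python3 - <<'E'
from bench import robot,cams
import cv2,numpy as np
o=robot.get_obs();print(o["tool_pos"],o["ee_rot"],o["wrist_force"])
im=[]
s=cams.snapshot("wrist");cv2.imwrite("pics/wrist2.png",s["pixels"][:,:,::-1])
s=cams.snapshot("side");cv2.imwrite("pics/side2.png",s["pixels"][:,:,::-1])
E
```

```text
[ 0.4261424  -0.24335142  0.11149965] [-3.13976216  0.00416483 -0.09223066] [ 0.88054311 -0.57051464 -0.18770978]
```

View pics/wrist2.png

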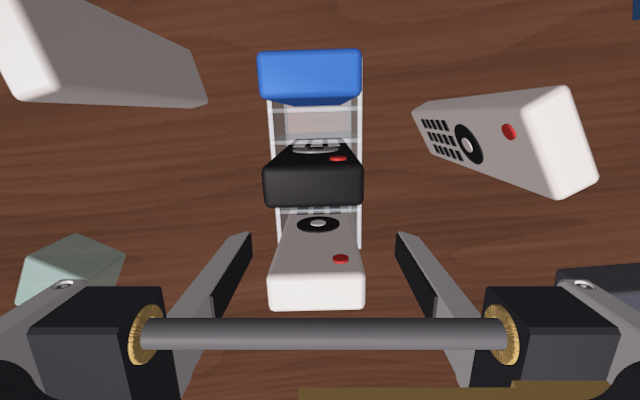

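```bash
python3 - <<'E'
from h import *
from bench import robot
s=load("wrist1.npy");o=robot.get_obs();print(o["tool_pos"]);T=wristT(s,o)
for q in [(317,292),(271,278),(363,274),(365,308),(270,310)]: print(plane(s,q,.164,T))
E
```

```text
[ 0.42776868 -0.24397907  0.11388815]
[ 0.43058069 -0.24242657  0.164     ]
[ 0.43980441 -0.22218134  0.164     ]
[ 0.43799527 -0.26421273  0.164     ]
[ 0.41988874 -0.26417779  0.164     ]
[ 0.42291645 -0.21930745  0.164     ]
```

Tool and remote agree to within about 3 mm, so I'll shift +0.2 cm in x and close.

>>> arm_command --plan '[0.2, -0.1, 0, 0, 0, 0, 0, 0, 0, 0, 0, 0, 0, 0.5, 0, 0, 0, 0, 0, 0, 1, 0, 0, 0, 0, 0, 0, 1, 0, 0, 0, 0, 0, 0, 1, 0, 0, 0, 0, 0, 0, 1, 0, 0, 0, 0, 0, 0, 1, 0, 0, 0, 0, 0, 0, 1]'

```text
time: 3.55
tool_pos: [0.4301, -0.2421, 0.1135]
ee_rot: [-3.141, 0.0, -0.09]
wrist_force: [0.5, 0.3, 0.2]
width: 0.046
```

Gripped at a width of 46 mm. Lifting 16 cm straight up.

>>> arm_command --plan '[0, 0, -1.0, 0, 0, 0, 1, 0, 0, -2.0, 0, 0, 0, 1, 0, 0, -2.5, 0, 0, 0, 1, 0, 0, -2.5, 0, 0, 0, 1, 0, 0, -3.0, 0, 0, 0, 1, 0, 0, -3.0, 0, 0, 0, 1, 0, 0, -2.0, 0, 0, 0, 1, 0, 0, 0, 0, 0, 0, 1]'

```text
time: 4.55
tool_pos: [0.4309, -0.2428, 0.2758]
ee_rot: [3.139, -0.004, -0.09]
wrist_force: [-0.3, 0.3, -1.7]
width: 0.0456
```

```bash
python3 - <<'E'
from bench import robot,cams
import cv2,numpy as np
o=robot.get_obs();print(o["tool_pos"],o["ee_rot"],o["wrist_force"],o["width"])
for n in ["scene","side"]:
    s=cams.snapshot(n);s["obs"]=o;np.save(n+"3.npy",s,allow_pickle=True);cv2.imwrite(f"pics/{n}3.png",s["pixels"][:,:,::-1])
E
```

```text
[ 0.43088735 -0.24275979  0.27580807] [ 3.13910703 -0.00393265 -0.09025766] [-0.25776837  0.27731855 -1.70275167] 0.04562946384767884
```

View pics/side3.png

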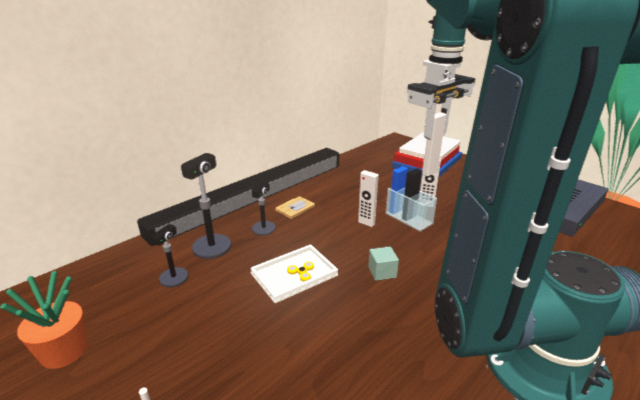

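View pics/scene3.png

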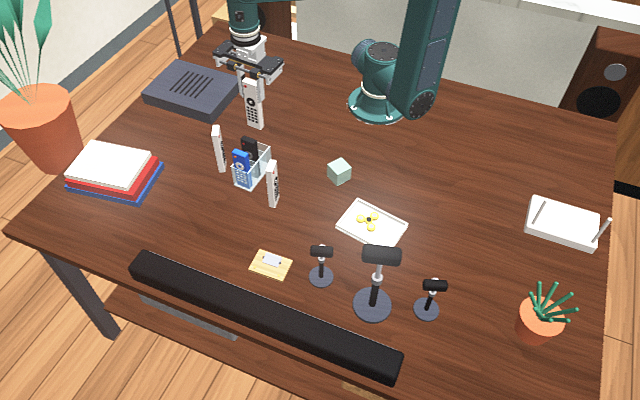

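>>> arm_command --plan '[0, 0, -2.0, 0, 0, 0, 1, 0, 0, -2.5, 0, 0, -6, 1, 0, 0, -2.5, 0, 0, -6, 1, 0, 0, -2.5, 0, 0, -6, 1, 0, 0, -2.5, 0, 0, -5, 1, 0, 0, -2.5, 0, 0, 0, 1, 0, 0, -2.0, 0, 0, 0, 1, 0, 0, 0, 0, 0, 0, 1]'

```text
time: 5.65
tool_pos: [0.4304, -0.2424, 0.4387]
ee_rot: [3.141, -0.001, 0.311]
wrist_force: [-0.1, 1.1, -1.3]
width: 0.0455
```

>>> arm_command --plan '[1.5, -2.0, 0, 0, 0, 0, 1, 2.5, -3.0, 0, 0, 0, 0, 1, 2.5, -3.0, 0, 0, 0, 0, 1, 2.5, -3.0, 0, 0, 0, 0, 1, 2.5, -3.0, 0, 0, 0, 0, 1, 2.5, -3.0, 0, 0, 0, 0, 1, 2.5, -3.0, 0, 0, 0, 0, 1, 2.5, -3.0, 0, 0, 0, 0, 1]'

```text
time: 6.65
tool_pos: [0.5408, 0.0362, 0.436]
ee_rot: [-3.14, 0.004, 0.311]
wrist_force: [0.4, -0.3, -1.9]
width: 0.0459
```

>>> arm_command --plan '[2.5, -3.0, 0, 0, 0, 0, 1, 2.5, -3.0, 0, 0, 0, 0, 1, 2.5, -3.0, 0, 0, 0, 0, 1, 2.0, -2.0, 0, 0, 0, 0, 1, 1.5, -2.0, 0, 0, 0, 0, 1, 0, 0, 0, 0, 0, 0, 1, 0, 0, 0, 0, 0, 0, 1]'

```text
time: 7.52
tool_pos: [0.6054, 0.1918, 0.4372]
ee_rot: [3.141, 0.002, 0.311]
wrist_force: [-0.6, -0.3, -0.7]
width: 0.0458
```

```bash
python3 - <<'E'
from bench import robot,cams
import cv2,numpy as np
o=robot.get_obs();print(o["tool_pos"],o["ee_rot"],o["wrist_force"],o["width"],abs(o["qvel"]).max())
for n in ["wrist"]:
    s=cams.snapshot(n);s["obs"]=o;np.save(n+"4.npy",s,allow_pickle=True);cv2.imwrite(f"pics/{n}4.png",s["pixels"][:,:,::-1])
E
```

```text
[0.60539674 0.19176953 0.4372465 ] [3.14127144e+00 2.49571227e-03 3.10616478e-01] [-0.60142964 -0.33389329 -0.70224806] 0.04579427913965904 0.019054892889004246
```

View pics/wrist4.png

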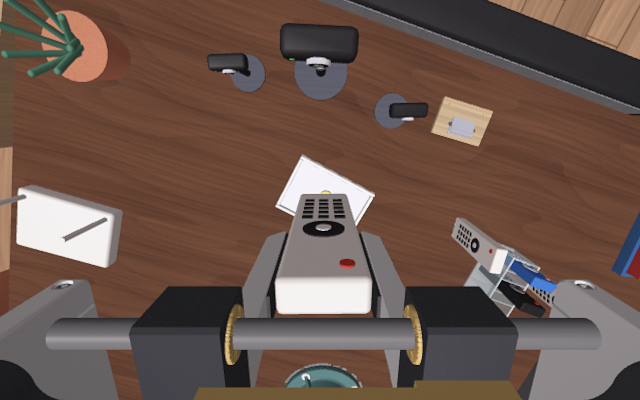

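The remote is held upright and the big webcam is in view: head near (319,43), lens near (319,63).

```bash
python3 - <<'E'
import cv2
a=cv2.imread("pics/wrist4.png")
cv2.imwrite("pics/c5.png",cv2.resize(a[10:105,265:375],None,fx=6,fy=6,interpolation=cv2.INTER_CUBIC))
b=cv2.imread("pics/side3.png")
cv2.imwrite("pics/c6.png",cv2.resize(b[145:195,170:230],None,fx=10,fy=10,interpolation=cv2.INTER_CUBIC))
E
```

```text
(no output)
```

View pics/c5.png

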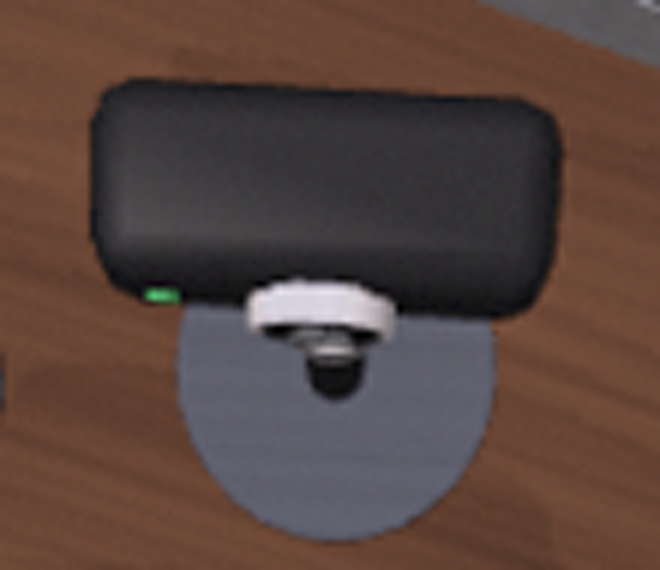

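View pics/c6.png

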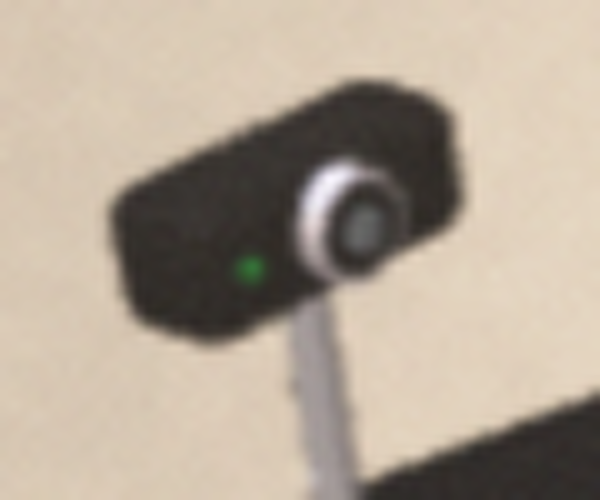

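```bash
python3 - <<'E'
from h import *
np.set_printoptions(precision=4,suppress=True)
s=load("wrist4.npy");b=load("side3.npy");T=wristT(s,s["obs"])
w=lambda x,y:((x+.5)/6-.5+265,(y+.5)/6-.5+10)
c=lambda x,y:((x+.5)/10-.5+170,(y+.5)/10-.5+145)
L,res=tri([ray(s,w(321,326),T),ray(b,c(362,228))]);print("lens",L,res)
zt=L[2]+.018
for e in [((140,82),(525,100)),((130,230),(535,248)),((150,300),(490,318))]:
    z=zt if e[0][1]<240 else L[2]-.018
    P=[plane(s,w(*q),z,T) for q in e]; d=P[0]-P[1]; print(P,"yaw",np.degrees(np.arctan2(d[1],d[0]))-90)
P=[plane(s,w(*q),zt,T) for q in [(90,160),(560,180),(325,90),(325,240)]];print(P,np.linalg.norm(P[0]-P[1]))
print("foot",plane(s,w(337,383),.006,T), "pole", )
led,r=tri([ray(s,w(160,296),T),ray(b,c(250,268))]);print("led",led,r)
# held remote top centre corners
o=s["obs"]
for q in [(276,294),(371,291),(369,312),(278,313)]: print(plane(s,q,o["tool_pos"][2]+.051,T))
E
```

```text
lens [0.7338 0.2379 0.2366] [0.0003 0.0003]
[array([0.7594, 0.2792, 0.2546]), array([0.7774, 0.2139, 0.2546])] yaw 15.419641470272623
[array([0.7362, 0.2745, 0.2546]), array([0.7556, 0.2043, 0.2546])] yaw 15.489284171938436
[array([0.7306, 0.2733, 0.2186]), array([0.7482, 0.2075, 0.2186])] yaw 15.021057022119294
[array([0.7448, 0.2843, 0.2546]), array([0.7673, 0.2038, 0.2546]), array([0.7681, 0.2479, 0.2546]), array([0.7453, 0.2407, 0.2546])] 0.08366099003105086
foot [0.7513 0.2425 0.006 ] pole
led [0.7295 0.2688 0.2381] [0. 0.]
[0.6008 0.2122 0.4882]
[0.6158 0.1709 0.4882]
[0.6048 0.1679 0.4882]
[0.5912 0.2085 0.4882]
```

>>> arm_command --plan '[-2.0, -0.4, 0, 0, 0, 0, 1, -2.2, -0.5, 0, 0, 0, 0, 1, -2.1, -0.4, 0, 0, 0, 2.5, 1, 0, 0, 2.0, 0, 0, 0, 1, 0, 0, 3.0, 0, 0, 0, 1, 0, 0, 3.0, 0, 0, 0, 1, 0, 0, 3.0, 0, 0, 0, 1, 0, 0, 3.0, 0, 0, 0, 1]'

```text
time: 8.57
tool_pos: [0.5411, 0.1842, 0.298]
ee_rot: [3.141, -0.001, 0.266]
wrist_force: [0.8, -0.1, -1.4]
width: 0.0459
```

>>> arm_command --plan '[0, 0, 2.0, 0, 0, 0, 1, 0, 0, 1.1, 0, 0, 0, 1, 0, 0, 0, 0, 0, 0, 1, 0, 0, 0, 0, 0, 0, 1, 0, 0, 0, 0, 0, 0, 1]'

```text
time: 9.2
tool_pos: [0.5421, 0.1855, 0.2688]
ee_rot: [3.141, -0.002, 0.267]
wrist_force: [-0.8, 0.2, -2.4]
width: 0.046
```

```bash
python3 - <<'E'
from bench import robot,cams
import cv2,numpy as np
o=robot.get_obs();print(o["tool_pos"],o["ee_rot"],o["wrist_force"],o["width"],abs(o["qvel"]).max())
for n in ["scene","side","wrist"]:
    s=cams.snapshot(n);s["obs"]=o;np.save(n+"5.npy",s,allow_pickle=True);cv2.imwrite(f"pics/{n}5.png",s["pixels"][:,:,::-1])
E
```

```text
[0.54208468 0.18546686 0.26881309] [ 3.14141495e+00 -2.42313892e-03  2.67446697e-01] [-0.77804     0.21787885 -2.36733549] 0.04595510612482888 0.003824513476533489
```

View pics/scene5.png

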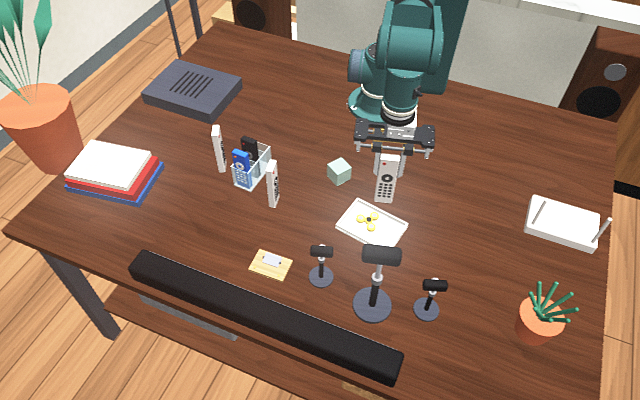

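View pics/side5.png

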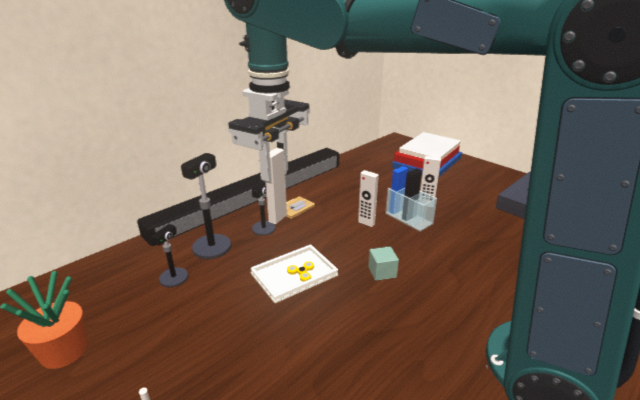

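View pics/wrist5.png

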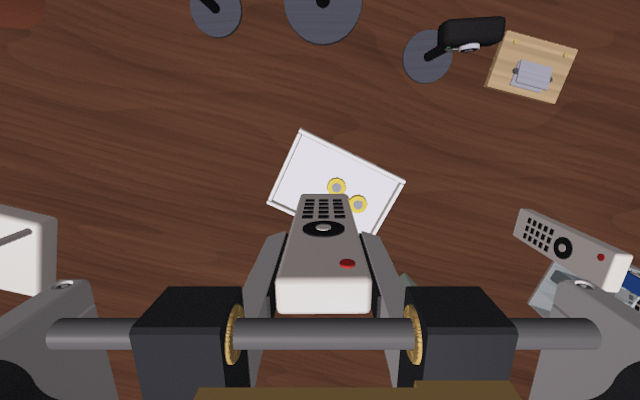

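```bash
python3 - <<'E'
from h import *
import cv2
np.set_printoptions(precision=4,suppress=True)
a=load("scene5.npy");b=load("side5.npy");o=a["obs"]
C=o["tool_pos"]+[0,0,-.0295];y=o["ee_rot"][2]
X=np.array([np.cos(y),np.sin(y),0]);Y=np.array([-np.sin(y),np.cos(y),0])
L=np.array([.7338,.2379,.2366]);t=np.radians(15.3)
d=C-L;print("in lens",d@[np.cos(t),np.sin(t),0],d@[-np.sin(t),np.cos(t),0],d[2])
out=[]
for s,x0,y0,sg in((a,350,140,1),(b,240,135,-1)):
    im=cv2.resize(s["pixels"][y0:y0+95,x0:x0+70,::-1],None,fx=5,fy=5,interpolation=cv2.INTER_CUBIC)
    for i in(-1,1):
        for k in(-1,1):
            u=proj(s,C+sg*.01*X+.023*i*Y+.08*k*np.array([0,0,1]));print(u)
            cv2.circle(im,tuple(int(v) for v in ((u-[x0,y0]+.5)*5)),4,(0,255,0),1)
    out.append(im)
cv2.imwrite("pics/c7.png",np.hstack(out))
E
```

```text
in lens -0.19875612721939764 1.3728730703444588e-05 0.00271308737087389
[374.037  200.8221]
[380.5268 157.5517]
[391.8997 202.8277]
[400.3051 159.6405]
[286.4478 214.8542]
[283.2446 148.4873]
[274.3517 224.4982]
[269.8604 156.2699]
```

View pics/c7.png

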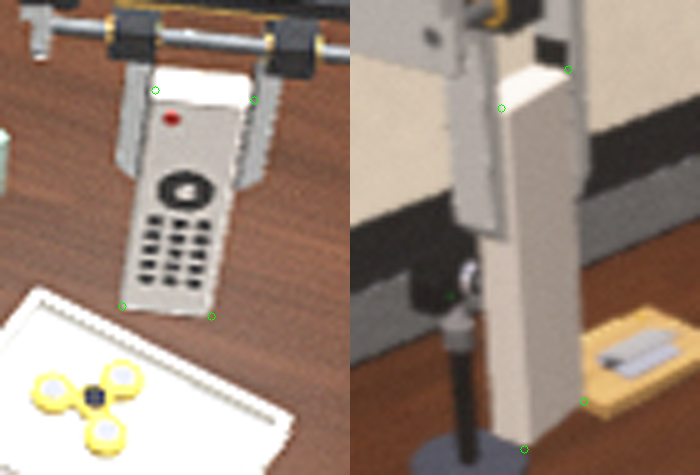

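The projected corners match the held remote in both views. By the measurements it is 199 mm before the lens, 0 mm sideways and 3 mm high. Handing in.

```bash
python3 - <<'E'
from bench import robot,close_job
o=robot.get_obs();print(o["time"],o["width"],abs(o["qvel"]).max())
print(close_job())
E
```

```text
9.35 0.045992370591687856 0.005616178249492546
the job is handed in; nothing more can be done
None
```

I took the white remote out of the caddy pocket nearest the robot's base. It is now held in mid-air in front of the largest webcam, upright with the buttons facing the lens, and I handed the job in at 9.35 s.

**Last checks:**
- **Position:** the remote's centre is about 199 mm before the lens, 0 mm off sideways and about 3 mm high. This comes from the tool pose and a two-view fix of the lens. The remote's projected corners matched its outline in both fixed cameras.
- **Facing:** it is square to the lens within about 0.1° by the measured headings; my first rough estimate of the webcam's heading was about 2–3° larger. The tool was pointing straight down to within about 0.2°.
- **Grip:** the jaw width was 46 mm and the arm was nearly still (joint speeds under 0.006 rad/s).
- **Everything else:** in the pictures the other remotes, tray, toy, cube and clip board looked unmoved; I did not measure them again. Wrist forces stayed below about 3 N in the readings, and nothing touched the webcam as far as I could see.

No check failed.

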